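# Roll a freshly labelled bottle home under a bench labeller's press roller

## Task

The label on the white bottle lying in the labeller's track is freshly stuck on, so keep the fingers off it: take the red push stick and with its blade gently roll the bottle along the track and under the orange press roller until you feel it settle into the nest against the black back roller, and do not force it over that roller. Then set the stick down on the worktop beside the labeller, standing on its blade and heel as it was. Leave the other two bottles and the tape roll where they are.

Things in the scene. Friction and masses are not known exactly. Their poses are not given: they have to be found in the camera images.
- labeller: Fixed bench labeller. Origin under the centre of its 360 x 164 mm base; +x is the way bottles roll, z up. Open mouth at x = -180 mm. Grey level bed at z = 14 mm, 112 mm wide between rails (tops at z = 28 mm). A blue portal, the label head (40 mm along x, 145 mm high, label spool on it up to 215 mm), straddles the track, its press roller clamped anywhere from x = 55 to 105 mm: where is not given.
- press_roller (a joint): Lift (m) of the orange press roller, sprung down; 0 = nothing under it. An arriving bottle climbs a black entry roller (4 mm proud of the bed), lifts the press roller (push peaks at 4 to 7 N), then drops about 5 mm into the nest before the taller back roller (18 mm proud) and stays: 2 to 4 mm lift. Then the push climbs again; some 11 N rolls it over the back roller (lift over 8 mm).
- bottle: White plastic bottle, 43 mm diameter, 98 mm long with its cap, 60 to 130 g, lying across the track between mouth and head; it rolls freely. Origin on its axis at the bottom end, its z axis runs along the bottle to the cap (towards the labeller's +y). Rolling does not shift the origin off the axis.
- paddle: Red push stick with a white blade, 90 g, standing on blade and heel. Origin on the underside, +x along the handle to the blade. Blade 70 mm wide, 46 mm high, its flat front at x = +88 mm. Handle 18 mm wide (y), 14 mm high, centred 36 mm above the underside, free to grip from x = -60 to +45 mm; balance point x = 17 mm. Heel at x = -76 mm, 44 mm wide, reaches down as far as the blade.
- next_bottle1: White bottle waiting upright past the far end of the labeller, 43 mm diameter, 98 mm high; origin under its centre. Leave alone.
- next_bottle2: A second such bottle beside it, upright, 43 mm diameter, 98 mm high; origin under its centre. Leave alone.
- tape_roll: Roll of brown tape lying flat, 92 mm diameter, 48 mm high, between the push stick and the dispenser; origin under its centre. Leave alone.

How it is judged (in metres and radians):
On the way:
1. the push stick, held in the gripper, pushes the bottle (contact force between paddle and bottle above 0.2 N and contact force between the fingers and paddle above 1 N).
At the end, for the whole second after the job is handed in: The bottle rests squarely in the nest (within 0.1 rad of square across the track), holding the press roller up by 1 to 5.5 mm; the push stick stands at rest on the worktop, underside within 6 mm of it and upright within 0.1 rad (value of joint press_roller between 0.001 and 0.0055 m and x of bottle in the frame of labeller between 0.04 and 0.125 m and angle between the z axis of bottle and the y axis of labeller, either way round below 0.1 rad and linear speed of each of bottle, paddle below 0.01 m/s and height (world z) of paddle below 0.006 m and angle between paddle's own z axis and vertical below 0.1 rad); the robot touches nothing.
It fails at once if the fingers touch the bottle (contact force between the fingers and bottle above 0.5 N).
It fails at once if the bottle is rammed with the stick instead of pushed gently (contact force between paddle and bottle above 35 N).
It fails at once if the bottle is forced up over the back roller (value of joint press_roller above 0.009 m).
It fails at once if one of the waiting bottles or the tape roll is shifted by over 30 mm or knocked over (distance of any of next_bottle1, next_bottle2, tape_roll from where it was at the start of the episode above 0.03 m or angle between any of next_bottle1, next_bottle2, tape_roll's own z axis and vertical above 0.3 rad).
It also fails if it takes over 48 s, if anything falls off the work surface, if the arm or the gripper's body presses on something with over 40 N, if the wrist force passes 120 N, or if a joint passes its speed limit or range.

## Robot

A 6-joint arm with a two-finger parallel gripper is mounted at the origin on a cart in front of the work surface, level with it; the furniture and walls round the work are solid. World frame = base frame: x ahead of the robot, y to its left, z up, the work surface at z = 0. Lengths are in m, angles in degrees, forces in N, time in s.
With the tool pointing down it reaches from about 0.3 to 0.75 m from the base axis. Payload 8.5 kg.
Tool frame: the origin (TCP) lies on the centre line of the jaws, within the pads' length; the fingertips stand 17 mm ahead of it and the grasp point (between the pads) lies 2 mm behind it; z points along the fingers, y is the direction in which the jaws open and shut (so a half turn about z gives the same grasp; the last joint's range is limited). The gripper opens to 85 mm and grips with 20 to 120 N. Pads are 22 mm wide; open, the fingers measure 114 mm over their backs; the gripper's body (76 mm by 85 mm) begins 54 mm behind the grasp point. The pads swing forward as they close: fully open they stand 13 mm farther back than shut.
Start: joints at [-79.028, 21.807, 74.336, -0, 83.858, -12.336], TCP at [0.218, -0.505, 0.248] pointing down, gripper open.
Joint ranges: [-178.18, 178.18], [-50.72, 133.34], [12.68, 142.11], [-81.47, 261.47], [9.98, 163.14], [-165.26, 165.26]. Speed limits (degrees/s): [136.94, 136.94, 180, 180, 180, 180].

## Interface

Orientations are given as a 3x3 rotation matrix whose columns are the frame's x, y, z axes.
In Python, from rig import env, imaging, close_job gives the robot as it stands.
- The arm moves only by the tool step_arm, never from a script. Its argument "steps" is one flat list of numbers, 7 for each row, row after row: the opening, from 0 (shut) to 1 (fully open), then the shift along the tool's x, y, z as a fraction of full scale, then the turn, a rotation vector about the tool's x, y, z as a fraction of full scale. A call has 1 to 10 rows; each row is the pose to reach, as a shift and turn from the pose commanded when the call began, along the tool's axes at that moment; what a row does not reach only later rows make up. Full scale, the value 1, is 0.3 m for a shift and 45 degrees for a turn. A row lasts 1/10 s, in which the tool goes at most 50 mm and 8.59 degrees, less where a joint would pass 70% of its speed; a pose out of reach is approached as far as the arm can. A call with a number of a shift or a turn outside -1 to 1 is refused whole. A call with a gripper value outside its range is refused whole. The fingers move at their own pace and stop on an object; "grip_force" is the grip in N (left out, the last holds). Time passes only in rows, so rows that repeat a pose let the fingers close. It gives the time, the measured TCP pose, the force and the opening at its end, in the units of the state.
- env.observe(): the state, without advancing time (a new reading comes with each control period).
- imaging.get_image(name): name is "side" or "top"; returns (picture, depth): 480x640x3 uint8, blue, green, red; 480x640 float32, m along the optical axis (not along the pixel's ray), 0 where there is no reading.
- imaging.get_calibration(name): a dict with "camera_matrix" (3x3 intrinsics, pixels), "world_from_camera" (4x4, takes a point from camera to world coordinates). Camera axes: x right, y down, z forward; pixel columns grow to the right and rows downward; lengths in m; the calibration is good to about 2 mm. A picture is of the moment at which its call begins. get_calibration takes no time and is no camera call.
- close_job(): hands the job in, once; it reports no verdict.
Trained networks look in the newest picture that a camera, given by its name, has taken for a name from the list of things; names that differ only in an ending like _2 or _b are one class to them, and where a whole thing is asked for, a point or a joint stands for the part that bears it (a point fixed in the world has none). Each returns a list of dicts, best first, with "score" (0 to 1); they miss things now and then, are a little off and sometimes report something else, mostly with a low value. They report only what shows in the picture. A call takes as long as a camera call.
- imaging.spot_in(camera, target): "pixel" ([column, row] in pixels, amid what is visible of it).
- imaging.regions_of(camera, target): "mask" (480x640 bool, what is visible of it) and "pixel" ([column, row] in pixels, amid what is visible of it).
- imaging.pinpoint(camera, target): "pixel" ([column, row] in pixels: a listed point, or the origin of a listed thing).
The state is a dict: "time_s": time; "q": joint angles; "qvel": joint speeds; "joint_efforts": joint torques, N m; "position": TCP position; "tool_rot": TCP orientation; "ft_force": force on the tool from outside, world axes, zero at the start; "wrist_torque": the same for the moment, N m; "grip_width": finger opening in m.
Only numpy, scipy, OpenCV 4.12 (cv2) and the standard library are available. Lean on these libraries where they do the work, as an engineer would, in place of code of your own. Each camera call takes 0.05 s, during which the arm holds its last target.

## Working session

There is one attempt and no reset: what is moved stays moved. The work goes in short steps, Python scripts to look and compute and a tool call to move; the robot and the scene stay as the last step left them, time stands still between calls to the robot, and variables do not carry over. Pictures are saved under pics/ and viewed, and the job is handed in when it is done.

Besides the shell and the picture viewer there is one more tool, called after ">>>" as name(argument=value, ...) on one line, values as JSON. step_arm: Moves the arm, as the interface text tells. Shift numbers are shares of 0.3 m and turn numbers shares of 45 degrees, none past 1 either way. Its arguments: {"type":"object","properties":{"steps":{"type":"array","items":{"type":"number"}},"grip_force":{"type":"number"}},"required":["steps"]}

```bash
mkdir -p pics
cat > h.py <<'E'
import numpy as np, cv2
from rig import env, imaging, close_job
def K(n):
    c=imaging.get_calibration(n); return np.array(c["camera_matrix"]),np.array(c["world_from_camera"])
def cloud(n,d):
    k,T=K(n); v,u=np.mgrid[0:480,0:640]
    P=np.stack([(u-k[0,2])/k[0,0]*d,(v-k[1,2])/k[1,1]*d,d],-1)
    W=P@T[:3,:3].T+T[:3,3]; W[d<=0]=np.nan; return W
E
python3 - <<'E'
from h import *
for n in ("top","side"):
    im,d=imaging.get_image(n); cv2.imwrite(f"pics/{n}0.png",im); W=cloud(n,d); np.save(n+"0.npy",W)
    print(n,K(n)[1].round(3).tolist())
    for t in ("paddle","bottle","labeller","tape_roll","next_bottle1"):
        for r in imaging.regions_of(n,t)[:3]:
            p=np.array(r["pixel"]).astype(int); m=r["mask"]; np.save(f"m_{n}_{t}.npy",m) if r["score"]>.5 else 0
            print(t,round(r["score"],2),p,m.sum(),np.nanmedian(W[m],0).round(3),np.nanpercentile(W[m],[2,98],axis=0).round(3).tolist())
        for r in imaging.pinpoint(n,t)[:2]: print("  origin",t,round(r["score"],2),r["pixel"])
print(env.observe())
E
```

```text
top [[-0.027, -0.997, 0.075, 0.429], [-1.0, 0.026, -0.012, 0.01], [0.01, -0.076, -0.997, 1.527], [0.0, 0.0, 0.0, 1.0]]
paddle 0.8 [172 277] 786 [0.45  0.357 0.041] [[0.408, 0.293, -0.002], [0.476, 0.462, 0.05]]
  origin paddle 0.95 [165.8, 277.0]
bottle 0.8 [294 261] 633 [0.486 0.05  0.052] [[0.444, 0.03, 0.036], [0.536, 0.072, 0.062]]
  origin bottle 0.9 [295.8, 275.4]
labeller 0.62 [324 255] 8998 [ 0.493 -0.016  0.016] [[0.414, -0.174, 0.006], [0.573, 0.174, 0.212]]
  origin labeller 0.87 [317.5, 256.0]
tape_roll 0.65 [198 204] 519 [0.626 0.261 0.044] [[0.583, 0.214, 0.003], [0.669, 0.3, 0.053]]
  origin tape_roll 0.8 [212.5, 207.1]
next_bottle1 0.84 [471 256] 341 [ 0.477 -0.371  0.074] [[0.459, -0.391, 0.009], [0.497, -0.359, 0.103]]
next_bottle1 0.55 [449 270] 323 [ 0.452 -0.316  0.074] [[0.432, -0.338, 0.009], [0.473, -0.304, 0.103]]
  origin next_bottle1 0.62 [448.2, 269.3]
  origin next_bottle1 0.57 [465.0, 258.2]
side [[-0.91, -0.236, 0.34, -0.012], [-0.414, 0.539, -0.734, 1.163], [-0.01, -0.809, -0.588, 1.002], [0.0, 0.0, 0.0, 1.0]]
paddle 0.66 [382 172] 133 [ 0.486 -0.37   
[... 894 characters left out ...]
38067e-03,
        8.38565999e+01, -1.23362336e+01]), 'qvel': array([ 0.0092044 , -0.04952102,  0.01794091, -0.03664152, -0.01754972,
        0.02645486]), 'joint_efforts': array([ 2.19783433e-04, -4.48332596e+01, -2.31465465e+01, -1.78054843e-04,
        4.62911994e-04, -2.29316129e-05]), 'position': array([ 0.21763787, -0.50507757,  0.24831112]), 'tool_rot': array([[ 9.18375489e-01,  3.95710070e-01,  2.73733231e-05],
       [ 3.95710070e-01, -9.18375490e-01,  2.45931058e-05],
       [ 3.48707286e-05, -1.17538060e-05, -9.99999999e-01]]), 'ft_force': array([-0.66556795, -0.01169722,  0.18209714]), 'wrist_torque': array([0.02534245, 0.07511528, 0.00530104]), 'grip_width': 0.08524350999821219}
```

Run:
```python
from h import *
a=cv2.imread("pics/top0.png"); cv2.imwrite("pics/t1.png",cv2.resize(a[180:340,120:500],(798,336),interpolation=cv2.INTER_CUBIC))
a=cv2.imread("pics/side0.png"); cv2.imwrite("pics/s1.png",cv2.resize(a[130:410,180:480],(640,597),interpolation=cv2.INTER_CUBIC))
W=np.load("top0.npy")
m=np.load("m_top_paddle.npy"); P=W[m]
def rect(P):
    (c,s,a)=cv2.minAreaRect(P[:,:2].astype(np.float32)*1000); print(np.round(c,1),np.round(s,1),a)
rect(P[P[:,2]>.025])
h=P[(P[:,2]>.03)]; 
for y in np.arange(.29,.47,.01):
    s=h[(h[:,1]>y)&(h[:,1]<=y+.01)]
    if len(s): print(y.round(2),s[:,0].min().round(3),s[:,0].max().round(3),s[:,0].mean().round(4),np.median(s[:,2]).round(3),len(s))
m=np.load("m_top_labeller.npy");P=W[m];
r=P[(P[:,2]>.018)&(P[:,2]<.035)];rect(r)
for y in np.arange(-.17,.18,.02):
    s=r[(r[:,1]>y)&(r[:,1]<=y+.02)]
    lo=s[s[:,0]<.49];hi=s[s[:,0]>.49]
    if len(lo) and len(hi): print(y.round(2),np.median(lo[:,0]).round(4),np.median(hi[:,0]).round(4))
b=W[np.load("m_top_bottle.npy")];b=b[b[:,2]>.03];rect(b)
```

```text
[451.  379.9] [171.1  69.2] 80.25505065917969
0.29 0.417 0.471 0.4502 0.045 70
0.3 0.403 0.452 0.4261 0.045 69
0.31 0.43 0.447 0.439 0.042 30
0.32 0.433 0.45 0.4415 0.043 30
0.33 0.433 0.453 0.4428 0.043 31
0.34 0.436 0.453 0.4448 0.043 30
0.35 0.438 0.456 0.4464 0.043 31
0.36 0.439 0.456 0.4486 0.043 29
0.37 0.441 0.459 0.4495 0.042 32
0.38 0.444 0.459 0.452 0.042 30
0.39 0.444 0.462 0.4531 0.044 33
0.4 0.447 0.465 0.4556 0.042 28
0.41 0.447 0.465 0.4573 0.041 32
0.42 0.45 0.467 0.4579 0.042 30
0.43 0.453 0.47 0.4606 0.042 32
0.44 0.453 0.47 0.4615 0.043 30
0.45 0.456 0.473 0.4644 0.04 31
0.46 0.456 0.473 0.4635 0.038 12
[488.4   1. ] [171.5 356.2] 0.8129647374153137
-0.17 0.4391 0.5533
-0.15 0.455 0.5521
-0.09 0.4389 0.548
-0.07 0.4373 0.5503
-0.05 0.4403 0.5498
-0.03 0.4382 0.5492
-0.01 0.4411 0.5505
0.01 0.437 0.5467
0.03 0.4347 0.5539
0.05 0.4332 0.5524
0.07 0.4361 0.55
0.09 0.4402 0.5488
0.11 0.4369 0.5493
0.13 0.4351 0.5496
0.15 0.4357 0.548
0.17 0.4497 0.5484
[490.4  50.6] [42.2 96.1] 88.54344940185547
```

View pics/t1.png

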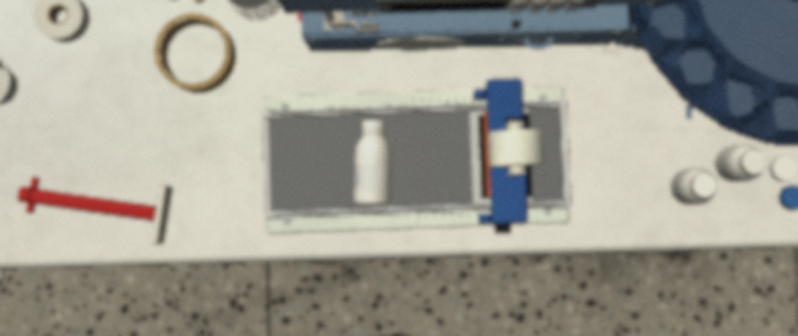

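View pics/s1.png

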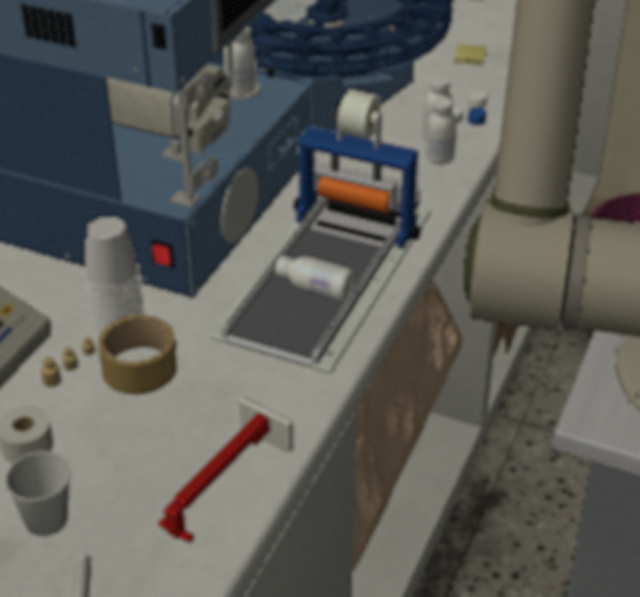

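The top view shows the paddle at left (red handle from about (20,195) to (155,213) in the crop) and the blade at (165,215). The bottle is at (371,162), the portal at (507,150) and the waiting bottles at about (695,185) and (740,160). The path from the mouth to the bottle is clear. Next I'll refine the handle line, labeller yaw and portal position.

Run:
```python
from h import *
im=cv2.imread("pics/top0.png").astype(int); k,T=K("top")
def proj(u,v,z):
    r=np.stack([(u-k[0,2])/k[0,0],(v-k[1,2])/k[1,1],np.ones_like(u,float)],-1)@T[:3,:3].T
    s=(z-T[2,3])/r[...,2]; return T[:3,3]+r*s[...,None]
red=(im[...,2]>im[...,1]+60)&(im[...,2]>im[...,0]+60)
v,u=np.nonzero(red); ok=(u<210)&(v>240)&(v<310); v,u=v[ok],u[ok]
P=proj(u,v,.043); 
l=cv2.fitLine((P[:,:2]*1000).astype(np.float32),cv2.DIST_HUBER,0,.01,.01).ravel(); print("handle",l)
d=l[:2]*np.sign(-l[1]); n=np.array([-d[1],d[0]]); s=(P[:,:2]*1000-l[2:])@d; print("red extent",s.min(),s.max(), "ends",l[2:]+d*s.min(),l[2:]+d*s.max())
W=np.load("top0.npy")
m=np.load("m_top_paddle.npy");B=W[m]; B=B[(B[:,1]<.306)&(B[:,2]>.03)]
print("blade",B[:,:2].mean(0)*1000, ((B[:,:2]*1000-l[2:])@d).min(),((B[:,:2]*1000-l[2:])@d).max(),((B[:,:2]*1000-l[2:])@n).min(),((B[:,:2]*1000-l[2:])@n).max())
# labeller bed: grey dark mask
g=im.max(-1); 
for uu in range(250,345,10):
    col=g[215:300,uu]; dk=np.nonzero(col<125)[0]+215
    a,b=dk.min(),dk.max(); print(uu, proj(np.array([uu,uu]),np.array([a,b]),.02)[:,:2].round(4).tolist())
mm=np.load("m_top_labeller.npy"); Q=W[mm]; q=Q[(Q[:,2]>.12)&(Q[:,2]<.155)]; print("portal y",np.percentile(q[:,1],[1,50,99]),"x",np.percentile(q[:,0],[1,99]))
S=np.load("side0.npy"); ims=cv2.imread("pics/side0.png").astype(int)
o=(ims[...,2]>190)&(ims[...,1]<150)&(ims[...,0]<80); o[:, :300]=0;o[:,400:]=0
print("roller",np.nanmedian(S[o],0),np.nanpercentile(S[o],[3,97],axis=0))
```

```text
handle [1.20846614e-01 9.92671192e-01 4.55285309e+02 4.08653839e+02]
red extent -224.7429399708606 102.5527346446899 ends [482.44473221 631.74968116] [442.89215807 306.8526938 ]
blade [439.5105206  298.99531059] 103.8935998971293 115.08204339843564 -39.34720322362757 29.746197267334708
250 [[0.5457, 0.1685], [0.4434, 0.1704]]
260 [[0.5525, 0.1434], [0.4403, 0.1456]]
270 [[0.5494, 0.1185], [0.4421, 0.1207]]
280 [[0.5487, 0.0935], [0.4439, 0.0958]]
290 [[0.5531, 0.0684], [0.4407, 0.071]]
300 [[0.5499, 0.0434], [0.5474, 0.0435]]
310 [[0.5517, 0.0183], [0.4419, 0.0212]]
320 [[0.5536, -0.0068], [0.4412, -0.0037]]
330 [[0.5479, -0.0317], [0.443, -0.0287]]
340 [[0.5523, -0.0569], [0.4423, -0.0536]]
portal y [-0.11906861 -0.09698872 -0.0793824 ] x [0.41707237 0.57309521]
roller [nan nan nan] [nan nan nan]
  return np.nanmean(a, axis, out=out, keepdims=keepdims)
  return np.nanmean(a, axis, out=out, keepdims=keepdims)
```

>>> step_arm(steps=[1,0.767,-0.977,0,0,0,0,1,0.767,-0.977,0,0,0,0,1,0.767,-0.977,0,0,0,0,1,0.767,-0.977,0,0,0,0,1,0.767,-0.977,0,0,0,0,1,0.767,-0.977,0,0,0,0,1,0.767,-0.977,0,0,0,0,1,0.767,-0.977,0,0,0,0], grip_force=60)

```text
time_s: 1.9
position: [0.3129, -0.1417, 0.2485]
tool_rot: [[0.917, 0.398, 0.001], [0.398, -0.917, 0.0], [0.001, 0.0, -1.0]]
ft_force: [-0.8, -0.4, -0.3]
grip_width: 0.0854
```

>>> step_arm(steps=[1,0.767,-0.977,0,0,0,-0.95,1,0.767,-0.977,0,0,0,-0.95,1,0.767,-0.977,0,0,0,-0.95,1,0.767,-0.977,0,0,0,-0.95,1,0.767,-0.977,0,0,0,-0.95,1,0.767,-0.977,0,0,0,-0.95,1,0.767,-0.977,0,0,0,-0.95,1,0.767,-0.977,0,0,0,-0.95,1,0.767,-0.977,0,0,0,-0.95])

```text
time_s: 2.8
position: [0.4085, 0.2178, 0.248]
tool_rot: [[0.402, 0.916, -0.0], [0.916, -0.402, 0.0], [0.0, -0.0, -1.0]]
ft_force: [-0.1, -0.0, -0.1]
grip_width: 0.0855
```

>>> step_arm(steps=[1,0.596,-0.097,0.393,0,0,-0.304,1,0.596,-0.097,0.393,0,0,-0.304,1,0.596,-0.097,0.393,0,0,-0.304,1,0.596,-0.097,0.393,0,0,-0.304,1,0.596,-0.097,0.393,0,0,-0.304,1,0.596,-0.097,0.393,0,0,-0.304])

```text
time_s: 3.4
position: [0.4541, 0.3908, 0.1289]
tool_rot: [[0.177, 0.984, -0.002], [0.984, -0.177, -0.001], [-0.002, -0.002, -1.0]]
ft_force: [0.6, -0.3, 0.5]
grip_width: 0.0852
```

Run:
```python
from h import *
im,d=imaging.get_image("side"); cv2.imwrite("pics/s2.png",cv2.resize(im[200:440,160:480],(800,600)))
s=env.observe(); print(s["position"],s["tool_rot"].round(3).tolist(),s["q"].round(1))
# refit handle from initial depth
W=np.load("top0.npy");P=W[np.load("m_top_paddle.npy")]; h=P[(P[:,2]>.03)&(P[:,1]>.31)&(P[:,1]<.445)]
print(cv2.fitLine((h[:,:2]*1000).astype(np.float32),cv2.DIST_L2,0,.01,.01).ravel())
S=np.load("side0.npy");P=S[np.load("m_side_paddle.npy")]; h=P[(P[:,2]>.03)&(P[:,1]>.31)&(P[:,1]<.445)]
print(cv2.fitLine((h[:,:2]*1000).astype(np.float32),cv2.DIST_L2,0,.01,.01).ravel())
```

```text
[0.45429794 0.38993452 0.13027848] [[0.178, 0.984, -0.001], [0.984, -0.178, -0.001], [-0.001, -0.001, -1.0]] [29.3 32.6 76.5 -0.  71.  39.6]
[1.7325774e-01 9.8487651e-01 4.5041644e+02 3.7788782e+02]
[2.1256587e-01 9.7714674e-01 4.5003638e+02 3.7417819e+02]
```

View pics/s2.png

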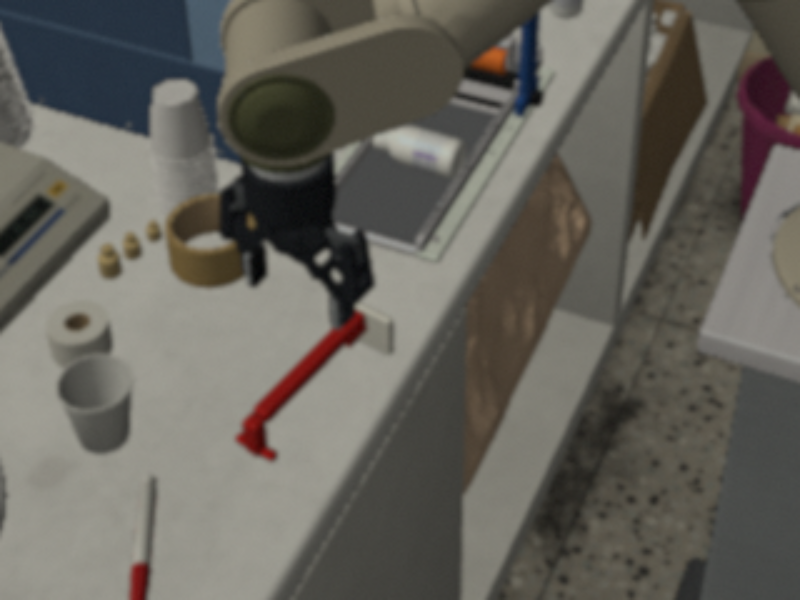

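The fingers straddle the handle near its middle, with the tape roll clear. Next I lower and grip.

>>> step_arm(steps=[1,0,-0.006,0.15,0,0,0,1,0,-0.006,0.25,0,0,0,1,0,-0.006,0.313,0,0,0,1,0,-0.006,0.313,0,0,0,0,0,-0.006,0.313,0,0,0,0,0,-0.006,0.313,0,0,0,0,0,-0.006,0.313,0,0,0,0,0,-0.006,0.313,0,0,0,0,0,-0.006,0.313,0,0,0,0,0,-0.006,0.313,0,0,0])

```text
time_s: 4.45
position: [0.4529, 0.3911, 0.0374]
tool_rot: [[0.178, 0.984, 0.001], [0.984, -0.178, 0.001], [0.001, 0.001, -1.0]]
ft_force: [-0.6, -0.9, 6.4]
grip_width: 0.0168
```

>>> step_arm(steps=[0,0,0,0,0,0,0,0,0,0,0,0,0,0,0,0,0,0,0,0,0])

```text
time_s: 4.75
position: [0.4529, 0.3911, 0.0374]
tool_rot: [[0.178, 0.984, 0.001], [0.984, -0.178, 0.001], [0.001, 0.001, -1.0]]
ft_force: [-0.8, -2.6, 6.8]
grip_width: 0.0169
```

>>> step_arm(steps=[0,0,0,-0.08,0,0,0,0,0,0,-0.2,0,0,0,0,-0.1,0.04,-0.2,0,0,-0.05,0,-0.2,0.08,-0.2,0,0,-0.1,0,-0.3,0.12,-0.2,0,0,-0.15,0,-0.4,0.16,-0.2,0,0,-0.2,0,-0.5,0.19,-0.2,0,0,-0.228,0,-0.543,0.203,-0.2,0,0,-0.228,0,-0.543,0.203,-0.2,0,0,-0.228,0,-0.543,0.203,-0.2,0,0,-0.228])

```text
time_s: 5.75
position: [0.4833, 0.2204, 0.0965]
tool_rot: [[0.0, 1.0, -0.0], [1.0, -0.0, 0.0], [0.0, -0.0, -1.0]]
ft_force: [0.6, 0.2, -1.4]
grip_width: 0.0166
```

Run:
```python
from h import *
im,d=imaging.get_image("side"); cv2.imwrite("pics/s3.png",cv2.resize(im[150:390,220:540],(800,600)))
it,dt=imaging.get_image("top"); cv2.imwrite("pics/t3.png",cv2.resize(it[200:320,190:350],(800,600)))
W=cloud("top",dt)
for r in imaging.regions_of("top","paddle")[:2]:
    P=W[r["mask"]]; print(r["score"],np.nanpercentile(P,[2,50,98],axis=0).round(3).tolist())
for r in imaging.regions_of("top","bottle")[:2]:
    P=W[r["mask"]]; print(r["score"],np.nanpercentile(P,[2,50,98],axis=0).round(3).tolist())
s=env.observe(); print(s["position"],s["tool_rot"].round(3).tolist(),s["ft_force"])
```

```text
0.68 [[0.449, 0.126, 0.013], [0.479, 0.133, 0.102], [0.512, 0.173, 0.111]]
0.96 [[0.443, 0.03, 0.038], [0.485, 0.049, 0.052], [0.536, 0.069, 0.061]]
[0.48318253 0.22072008 0.09647069] [[-0.001, 1.0, -0.0], [1.0, 0.001, 0.0], [0.0, -0.0, -1.0]] [-0.57456288 -1.10044545 -0.75541947]
```

View pics/s3.png

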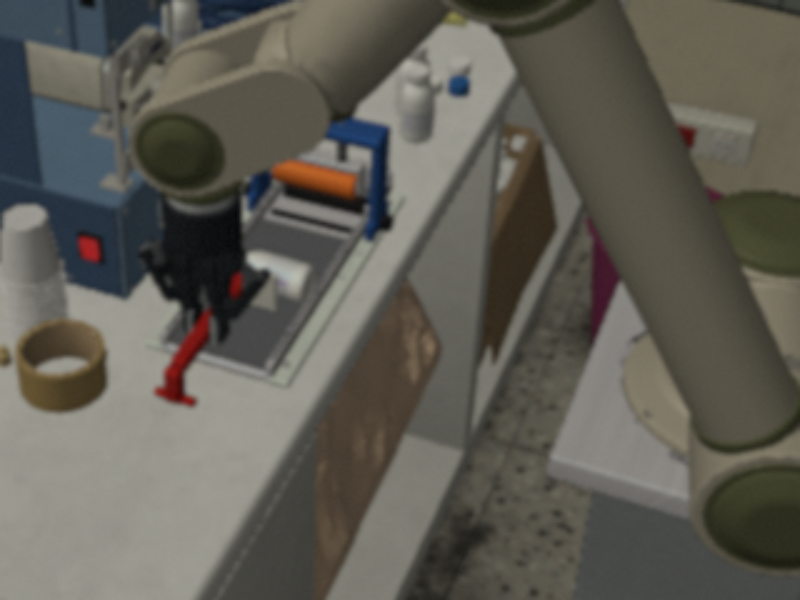

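View pics/t3.png

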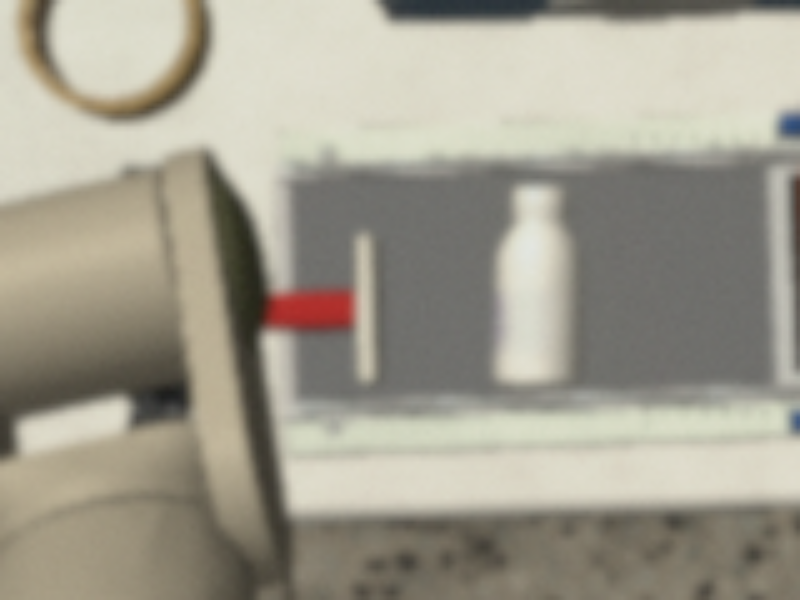

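The blade is held level, centred at about pixel (365,305) in the top crop, square to the track and about 50 mm behind the bottle (535,285). Next I lower it to about 7 mm above the bed and approach.

>>> step_arm(steps=[0,0,0,0.06,0,0,0,0,0,0,0.125,0,0,0,0,-0.04,0,0.125,0,0,0,0,-0.09,0,0.125,0,0,0,0,-0.12,0,0.125,0,0,0,0,-0.133,0,0.125,0,0,0,0,-0.133,0,0.125,0,0,0])

```text
time_s: 6.65
position: [0.4838, 0.1791, 0.0597]
tool_rot: [[0.001, 1.0, 0.001], [1.0, -0.001, 0.0], [0.0, 0.001, -1.0]]
ft_force: [0.0, 0.4, -1.3]
grip_width: 0.0167
```

>>> step_arm(steps=[0,-0.013,0,0,0,0,0,0,-0.025,0,0,0,0,0,0,-0.035,0,0,0,0,0,0,-0.045,0,0,0,0,0,0,-0.055,0,0,0,0,0,0,-0.065,0,0,0,0,0,0,-0.075,0,0,0,0,0,0,-0.087,0,0,0,0,0,0,-0.1,0,0,0,0,0,0,-0.113,0,0,0,0,0])

```text
time_s: 7.65
position: [0.4834, 0.1456, 0.059]
tool_rot: [[0.0, 1.0, -0.0], [1.0, -0.0, -0.0], [-0.0, -0.0, -1.0]]
ft_force: [0.1, 0.7, -1.3]
grip_width: 0.0166
```

>>> step_arm(steps=[0,-0.013,0,0,0,0,0,0,-0.026,0,0,0,0,0,0,-0.039,0,0,0,0,0,0,-0.052,0,0,0,0,0,0,-0.065,0,0,0,0,0,0,-0.078,0,0,0,0,0,0,-0.091,0,0,0,0,0,0,-0.104,0,0,0,0,0,0,-0.117,0,0,0,0,0,0,-0.13,0,0,0,0,0])

```text
time_s: 8.65
position: [0.4835, 0.1066, 0.0591]
tool_rot: [[0.0, 1.0, 0.0], [1.0, -0.0, 0.0], [0.0, 0.0, -1.0]]
ft_force: [-0.0, 1.0, 1.0]
grip_width: 0.017
```

```bash
cat > look.py <<'E'
from h import *
import sys
t=sys.argv[1]
im,d=imaging.get_image("side"); cv2.imwrite(f"pics/s{t}.png",cv2.resize(im[180:300,280:440],(800,600),interpolation=cv2.INTER_CUBIC))
it,dt=imaging.get_image("top"); cv2.imwrite(f"pics/t{t}.png",cv2.resize(it[200:320,230:390],(800,600),interpolation=cv2.INTER_CUBIC))
for n,D in (("side",d),("top",dt)):
  W=cloud(n,D)
  for o in ("bottle","paddle"):
    for r in imaging.regions_of(n,o)[:2]:
      P=W[r["mask"]]; print(n,o,round(r["score"],2),np.nanpercentile(P,[2,50,98],axis=0).round(3).tolist())
s=env.observe(); print(s["time_s"],s["position"],s["ft_force"])
E
python3 look.py 4
```

```text
side bottle 0.6 [[0.445, -0.024, 0.024], [0.449, -0.005, 0.046], [0.456, 0.012, 0.062]]
side paddle 0.79 [[0.45, 0.012, 0.023], [0.479, 0.152, 0.057], [0.499, 0.186, 0.07]]
top bottle 0.63 [[0.445, -0.031, 0.037], [0.484, -0.01, 0.052], [0.537, 0.01, 0.061]]
top paddle 0.68 [[0.451, 0.012, 0.014], [0.482, 0.018, 0.066], [0.511, 0.039, 0.072]]
8.95 [0.48337135 0.1070008  0.05900054] [-0.41725133  0.60296966 -1.12640111]
```

View pics/s4.png

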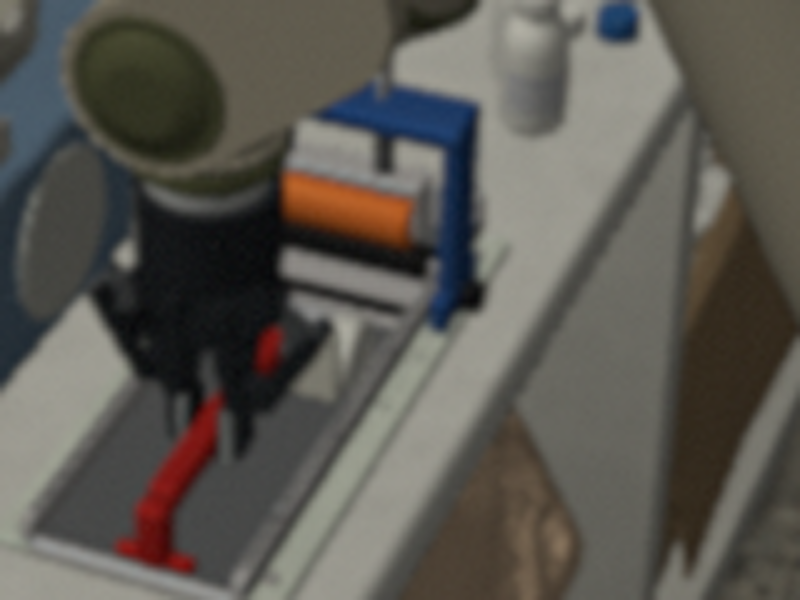

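View pics/t4.png

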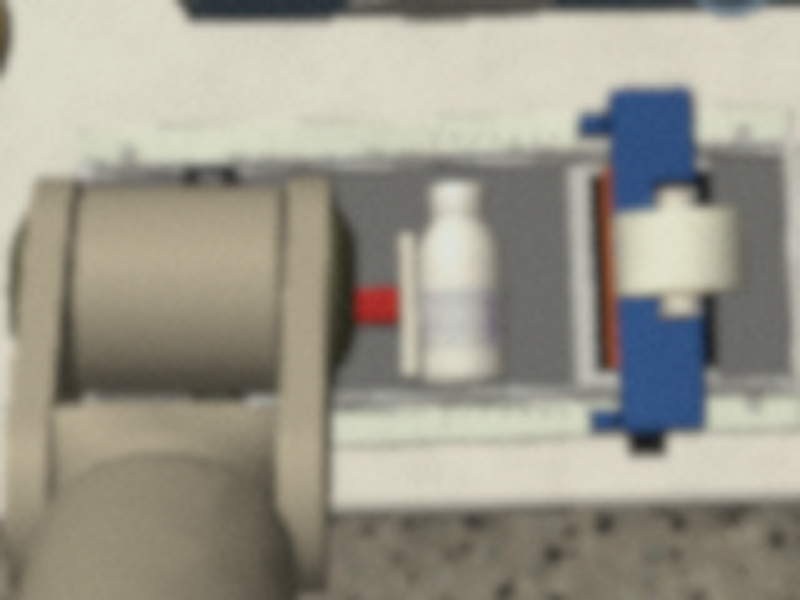

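The bottle (460,280) is rolling squarely just ahead of the blade (410,300), and the press head is at (655,260). I continue, then slow down.

>>> step_arm(steps=[0,-0.01,0,0,0,0,0,0,-0.02,0,0,0,0,0,0,-0.03,0,0,0,0,0,0,-0.04,0,0,0,0,0,0,-0.05,0,0,0,0,0,0,-0.06,0,0,0,0,0,0,-0.07,0,0,0,0,0,0,-0.08,0,0,0,0,0])

```text
time_s: 9.75
position: [0.4834, 0.0827, 0.059]
tool_rot: [[0.0, 1.0, 0.0], [1.0, -0.0, 0.0], [0.0, 0.0, -1.0]]
ft_force: [0.0, 1.3, -0.0]
grip_width: 0.0172
```

>>> step_arm(steps=[0,-0.008,0,0,0,0,0,0,-0.016,0,0,0,0,0,0,-0.024,0,0,0,0,0])

```text
time_s: 10.05
position: [0.4834, 0.0756, 0.059]
tool_rot: [[0.0, 1.0, 0.0], [1.0, -0.0, 0.0], [0.0, 0.0, -1.0]]
ft_force: [1.1, 0.8, -0.7]
grip_width: 0.0166
```

>>> step_arm(steps=[0,-0.008,0,0,0,0,0,0,-0.016,0,0,0,0,0])

```text
time_s: 10.25
position: [0.4834, 0.0708, 0.059]
tool_rot: [[-0.0, 1.0, -0.0], [1.0, 0.0, 0.0], [0.0, -0.0, -1.0]]
ft_force: [-0.2, 0.9, 0.4]
grip_width: 0.0164
```

```bash
python3 look.py 5
```

```text
side bottle 0.63 [[0.445, -0.062, 0.026], [0.449, -0.043, 0.05], [0.461, -0.027, 0.062]]
side paddle 0.78 [[0.45, -0.02, 0.025], [0.479, 0.116, 0.059], [0.499, 0.15, 0.069]]
top bottle 0.97 [[0.444, -0.066, 0.037], [0.486, -0.045, 0.051], [0.536, -0.027, 0.061]]
top paddle 0.74 [[0.444, -0.063, 0.037], [0.484, -0.045, 0.052], [0.534, -0.029, 0.061]]
top paddle 0.46 [[0.45, -0.024, 0.052], [0.481, -0.018, 0.066], [0.51, -0.002, 0.073]]
10.55 [0.48338087 0.07096865 0.0589856 ] [ 0.47355219 -0.18312051 -0.33181958]
```

View pics/t5.png

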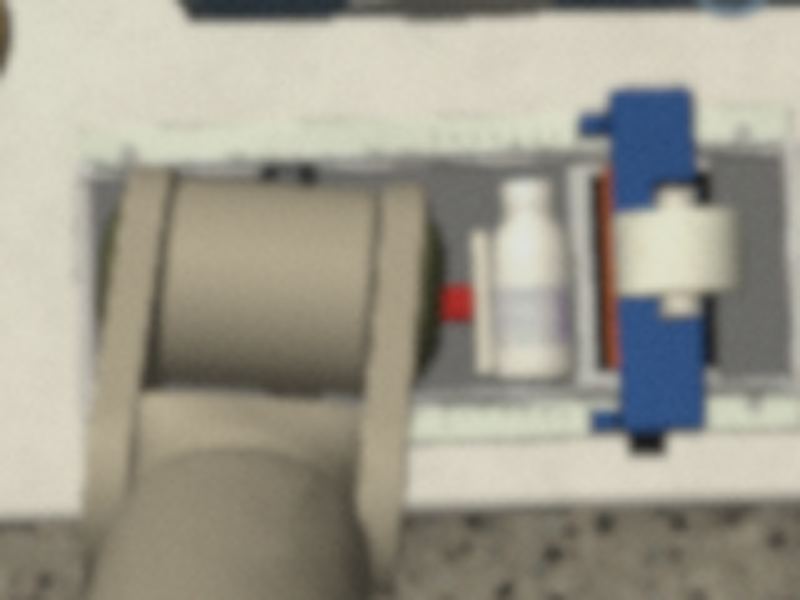

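View pics/s5.png

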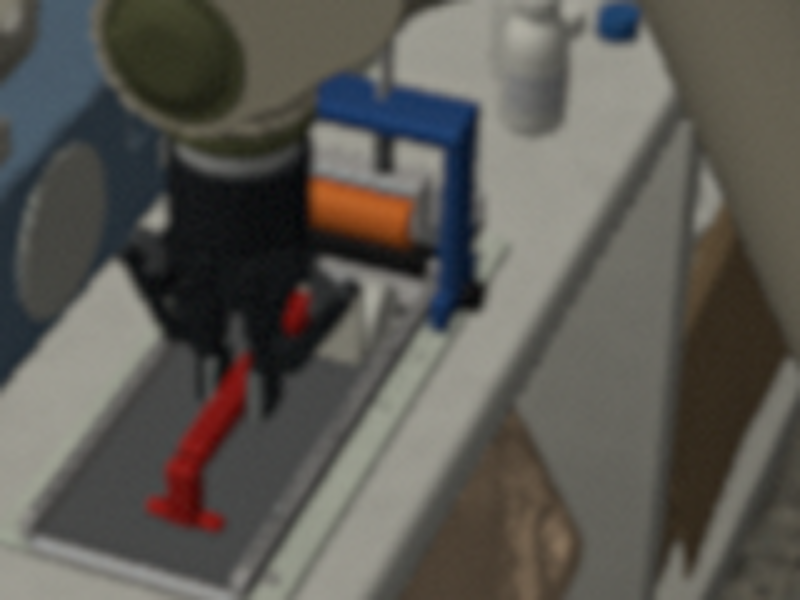

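>>> step_arm(steps=[0,-0.008,0,0,0,0,0,0,-0.016,0,0,0,0,0,0,-0.024,0,0,0,0,0,0,-0.032,0,0,0,0,0,0,-0.04,0,0,0,0,0])

```text
time_s: 11.05
position: [0.4834, 0.0587, 0.059]
tool_rot: [[0.0, 1.0, -0.0], [1.0, -0.0, 0.0], [0.0, -0.0, -1.0]]
ft_force: [-0.5, 1.2, 0.1]
grip_width: 0.0168
```

>>> step_arm(steps=[0,-0.006,0,0,0,0,0,0,-0.012,0,0,0,0,0])

```text
time_s: 11.25
position: [0.4834, 0.0552, 0.059]
tool_rot: [[0.0, 1.0, 0.0], [1.0, -0.0, 0.0], [0.0, 0.0, -1.0]]
ft_force: [0.5, 0.6, 0.1]
grip_width: 0.017
```

>>> step_arm(steps=[0,-0.006,0,0,0,0,0,0,-0.012,0,0,0,0,0])

```text
time_s: 11.45
position: [0.4834, 0.0516, 0.059]
tool_rot: [[0.0, 1.0, -0.0], [1.0, -0.0, 0.0], [0.0, -0.0, -1.0]]
ft_force: [0.2, 1.5, -0.2]
grip_width: 0.0171
```

>>> step_arm(steps=[0,-0.006,0,0,0,0,0,0,-0.012,0,0,0,0,0])

```text
time_s: 11.65
position: [0.4834, 0.0481, 0.059]
tool_rot: [[0.0, 1.0, -0.0], [1.0, -0.0, 0.0], [0.0, -0.0, -1.0]]
ft_force: [-0.7, 2.4, 0.4]
grip_width: 0.0171
```

>>> step_arm(steps=[0,-0.005,0,0,0,0,0,0,-0.01,0,0,0,0,0])

```text
time_s: 11.85
position: [0.4833, 0.045, 0.059]
tool_rot: [[0.0, 1.0, -0.0], [1.0, -0.0, -0.0], [-0.0, -0.0, -1.0]]
ft_force: [-0.6, 1.3, -0.6]
grip_width: 0.0167
```

>>> step_arm(steps=[0,-0.005,0,0,0,0,0,0,-0.01,0,0,0,0,0])

```text
time_s: 12.05
position: [0.4834, 0.042, 0.059]
tool_rot: [[0.0, 1.0, 0.0], [1.0, -0.0, -0.0], [-0.0, 0.0, -1.0]]
ft_force: [0.6, -0.3, -1.0]
grip_width: 0.0168
```

>>> step_arm(steps=[0,-0.005,0,0,0,0,0,0,-0.01,0,0,0,0,0])

```text
time_s: 12.25
position: [0.4834, 0.0394, 0.059]
tool_rot: [[0.0, 1.0, 0.0], [1.0, -0.0, 0.001], [0.001, 0.0, -1.0]]
ft_force: [0.8, 4.4, -1.3]
grip_width: 0.0167
```

>>> step_arm(steps=[0,-0.004,0,0,0,0,0])

```text
time_s: 12.35
position: [0.4835, 0.0382, 0.059]
tool_rot: [[0.0, 1.0, 0.0], [1.0, -0.0, 0.001], [0.001, 0.0, -1.0]]
ft_force: [1.0, 4.6, -1.7]
grip_width: 0.0168
```

>>> step_arm(steps=[0,-0.004,0,0,0,0,0])

```text
time_s: 12.45
position: [0.4834, 0.0369, 0.059]
tool_rot: [[0.0, 1.0, 0.0], [1.0, -0.0, 0.0], [0.0, 0.0, -1.0]]
ft_force: [1.2, 4.7, -1.2]
grip_width: 0.0167
```

>>> step_arm(steps=[0,-0.004,0,0,0,0,0])

```text
time_s: 12.55
position: [0.4834, 0.0355, 0.059]
tool_rot: [[-0.0, 1.0, -0.0], [1.0, 0.0, 0.0], [0.0, -0.0, -1.0]]
ft_force: [-0.0, 3.9, -0.2]
grip_width: 0.0165
```

>>> step_arm(steps=[0,-0.004,0,0,0,0,0])

```text
time_s: 12.65
position: [0.4834, 0.0342, 0.059]
tool_rot: [[-0.0, 1.0, -0.0], [1.0, 0.0, -0.0], [-0.0, -0.0, -1.0]]
ft_force: [0.1, 1.9, -1.0]
grip_width: 0.0166
```

>>> step_arm(steps=[0,-0.004,0,0,0,0,0])

```text
time_s: 12.75
position: [0.4834, 0.0329, 0.059]
tool_rot: [[-0.0, 1.0, -0.0], [1.0, 0.0, -0.0], [-0.0, -0.0, -1.0]]
ft_force: [1.0, 1.9, 0.6]
grip_width: 0.0171
```

The force peaked at about 4.7 N and is now dropping. I look before going further.

```bash
python3 look.py 6
```

```text
side bottle 0.42 [[0.443, -0.099, 0.022], [0.449, -0.079, 0.045], [0.456, -0.06, 0.064]]
side bottle 0.37 [[0.586, 0.219, 0.001], [0.627, 0.263, 0.031], [0.671, 0.305, 0.052]]
side paddle 0.89 [[0.453, -0.057, 0.027], [0.479, 0.077, 0.062], [0.492, 0.112, 0.076]]
top bottle 0.69 [[0.442, -0.081, 0.03], [0.483, -0.073, 0.055], [0.537, -0.064, 0.078]]
top paddle 0.5 [[0.447, -0.062, 0.015], [0.48, -0.057, 0.066], [0.514, -0.048, 0.073]]
13.05 [0.48342152 0.03301048 0.05903763] [-0.25422102  0.15890319 -0.59765597]
```

View pics/t6.png

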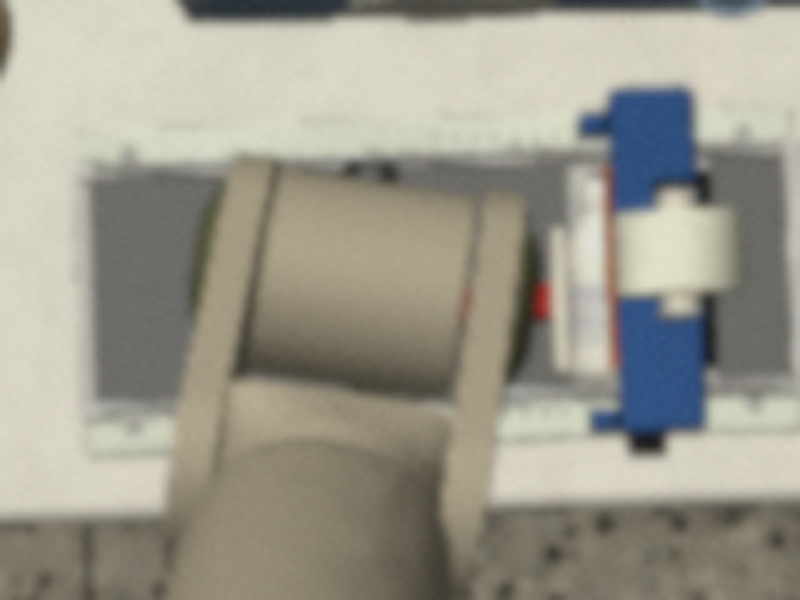

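View pics/s6.png

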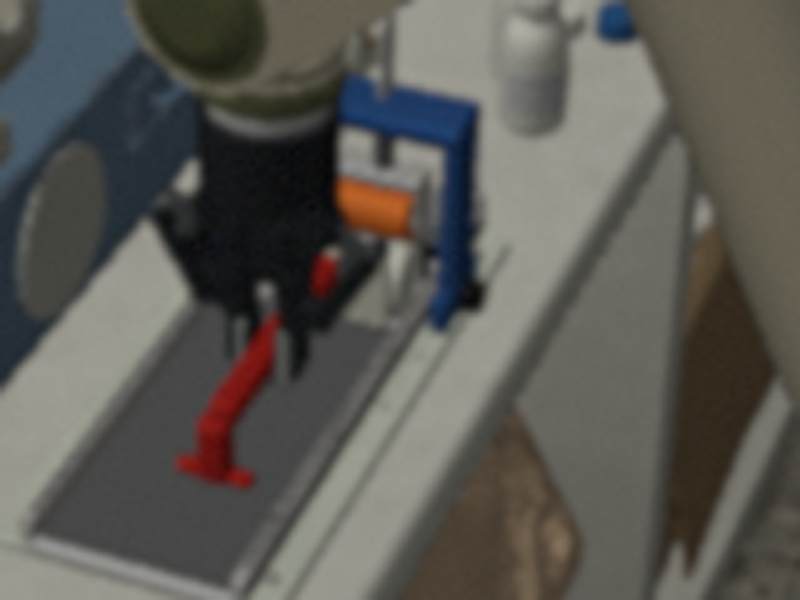

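Run:
```python
from h import *
k,T=K("side")
def px(p):
    c=np.linalg.inv(T)@np.r_[p,1]; return (k@c[:3]/c[2])[:2]
print("px per mm z", (px([.46,-.1,.07])-px([.46,-.1,.06]))/10, px([.45,-.09,.07]))
for n in ("s4","s5","s6"):
    a=cv2.imread(f"pics/{n}.png").astype(int); 
    w=np.clip(a[...,2]-a[...,0]-40,0,None); w[:150]=0; w[260:]=0; w[:,:345]=0; w[:,430:]=0
    v,u=np.nonzero(w>70); print(n,len(v),u.mean(),v.mean(),v.min(),v.max())
    for c in (370,385,400):
        q=np.nonzero(w[:,c]>70)[0]; print("  ",c,q.min()/5,q.max()/5)
```

```text
px per mm z [ 0.00930636 -0.28773801] [361.61279663 225.3181028 ]
s4 1934 374.3748707342296 210.85522233712513 188 232
   370 38.8 45.2
   385 39.6 46.0
   400 40.2 46.2
s5 1930 374.37720207253886 210.81139896373057 188 232
   370 38.8 45.2
   385 39.6 46.2
   400 40.4 46.2
s6 1909 375.1194342587742 205.1964379256155 183 227
   370 37.6 44.2
   385 38.6 45.0
   400 39.2 45.2
```

>>> step_arm(steps=[0,-0.004,0,0,0,0,0])

```text
time_s: 13.15
position: [0.4834, 0.032, 0.0591]
tool_rot: [[-0.0, 1.0, 0.0], [1.0, 0.0, 0.0], [0.0, 0.0, -1.0]]
ft_force: [0.2, 0.8, -0.9]
grip_width: 0.0168
```

>>> step_arm(steps=[0,-0.004,0,0,0,0,0])

```text
time_s: 13.25
position: [0.4834, 0.0307, 0.0591]
tool_rot: [[-0.0, 1.0, -0.0], [1.0, 0.0, -0.0], [-0.0, -0.0, -1.0]]
ft_force: [-0.6, 2.1, 0.2]
grip_width: 0.017
```

>>> step_arm(steps=[0,-0.004,0,0,0,0,0])

```text
time_s: 13.35
position: [0.4834, 0.0294, 0.059]
tool_rot: [[-0.0, 1.0, 0.0], [1.0, 0.0, -0.0], [-0.0, 0.0, -1.0]]
ft_force: [-0.6, 0.6, 0.3]
grip_width: 0.0169
```

>>> step_arm(steps=[0,-0.004,0,0,0,0,0])

```text
time_s: 13.45
position: [0.4834, 0.0282, 0.059]
tool_rot: [[0.0, 1.0, 0.0], [1.0, -0.0, 0.0], [0.0, 0.0, -1.0]]
ft_force: [0.5, 1.2, 0.2]
grip_width: 0.0167
```

```bash
cat > lift.py <<'E'
from h import *
import sys
t=sys.argv[1]
im,d=imaging.get_image("side"); cv2.imwrite(f"pics/s{t}.png",cv2.resize(im[180:300,280:440],(800,600),interpolation=cv2.INTER_CUBIC))
it,dt=imaging.get_image("top"); cv2.imwrite(f"pics/t{t}.png",cv2.resize(it[230:290,320:400],(800,600),interpolation=cv2.INTER_CUBIC))
a=cv2.imread(f"pics/s{t}.png").astype(int); r=cv2.imread("pics/s4.png").astype(int)
def e(a):
    w=a[...,2]-a[...,0]-40; w[:150]=0; w[260:]=0
    return np.array([[np.nonzero(w[:,c]>70)[0].min(),np.nonzero(w[:,c]>70)[0].max()] for c in range(385,408,2)]).mean()
print("lift mm",(e(r)-e(a))/5/.288)
W=cloud("side",d)
b=[q for q in imaging.regions_of("side","bottle")][:2]
for q in b: print(q["score"],np.nanpercentile(W[q["mask"]],[2,50,98],axis=0).round(3).tolist())
s=env.observe(); print(s["time_s"],s["position"],s["ft_force"])
E
python3 lift.py 7
```

```text
lift mm 4.340277777777778
13.6 [0.48337382 0.02819436 0.05900266] [-0.20551557  0.01302207 -1.36329791]
```

View pics/s7.png

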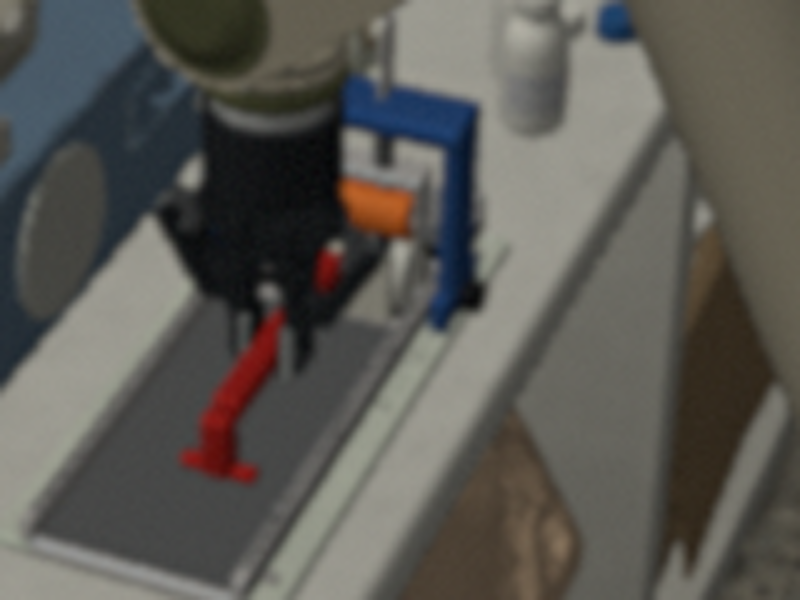

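View pics/t7.png

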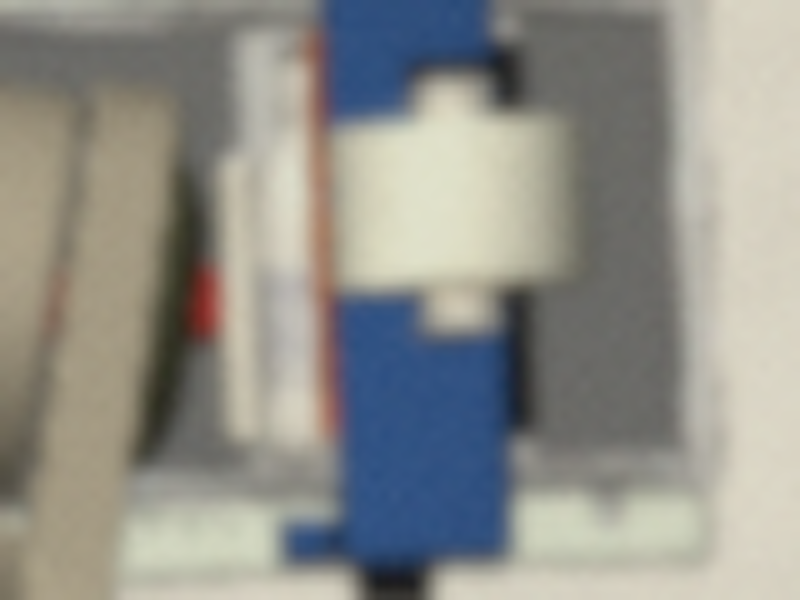

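>>> step_arm(steps=[0,-0.004,0,0,0,0,0])

```text
time_s: 13.7
position: [0.4834, 0.0272, 0.059]
tool_rot: [[-0.0, 1.0, -0.0], [1.0, 0.0, 0.0], [0.0, -0.0, -1.0]]
ft_force: [-0.2, 1.0, -1.0]
grip_width: 0.0168
```

>>> step_arm(steps=[0,-0.004,0,0,0,0,0])

```text
time_s: 13.8
position: [0.4834, 0.0259, 0.059]
tool_rot: [[-0.0, 1.0, -0.0], [1.0, 0.0, 0.0], [0.0, -0.0, -1.0]]
ft_force: [0.0, 0.7, -0.8]
grip_width: 0.0164
```

>>> step_arm(steps=[0,-0.004,0,0,0,0,0])

```text
time_s: 13.9
position: [0.4834, 0.0247, 0.059]
tool_rot: [[0.0, 1.0, -0.0], [1.0, -0.0, 0.0], [0.0, -0.0, -1.0]]
ft_force: [0.3, -0.1, -1.0]
grip_width: 0.0167
```

```bash
python3 lift.py 8
```

```text
lift mm 4.6296296296296235
0.57 [[0.446, -0.106, 0.025], [0.448, -0.087, 0.045], [0.455, -0.07, 0.061]]
14.05 [0.48339768 0.02459551 0.05901405] [-0.15168413  0.46930253 -1.65176214]
```

>>> step_arm(steps=[0,-0.004,0,0,0,0,0])

```text
time_s: 14.15
position: [0.4834, 0.0235, 0.059]
tool_rot: [[-0.0, 1.0, -0.0], [1.0, 0.0, -0.0], [-0.0, -0.0, -1.0]]
ft_force: [-0.4, -1.1, -0.4]
grip_width: 0.0167
```

>>> step_arm(steps=[0,-0.004,0,0,0,0,0])

```text
time_s: 14.25
position: [0.4834, 0.0223, 0.059]
tool_rot: [[-0.0, 1.0, -0.0], [1.0, 0.0, -0.0], [-0.0, -0.0, -1.0]]
ft_force: [-0.7, -0.9, -0.6]
grip_width: 0.0168
```

>>> step_arm(steps=[0,-0.004,0,0,0,0,0])

```text
time_s: 14.35
position: [0.4834, 0.0213, 0.059]
tool_rot: [[0.0, 1.0, 0.0], [1.0, -0.0, 0.001], [0.001, 0.0, -1.0]]
ft_force: [-1.0, 5.3, -0.1]
grip_width: 0.0165
```

```bash
python3 lift.py 9
```

```text
lift mm 3.009259259259266
0.62 [[0.445, -0.114, 0.022], [0.449, -0.093, 0.041], [0.453, -0.073, 0.059]]
0.45 [[0.587, 0.219, 0.003], [0.629, 0.264, 0.031], [0.672, 0.305, 0.052]]
14.5 [0.48331679 0.02129345 0.05900067] [ 0.67686083  2.40794356 -0.29458822]
```

View pics/s9.png

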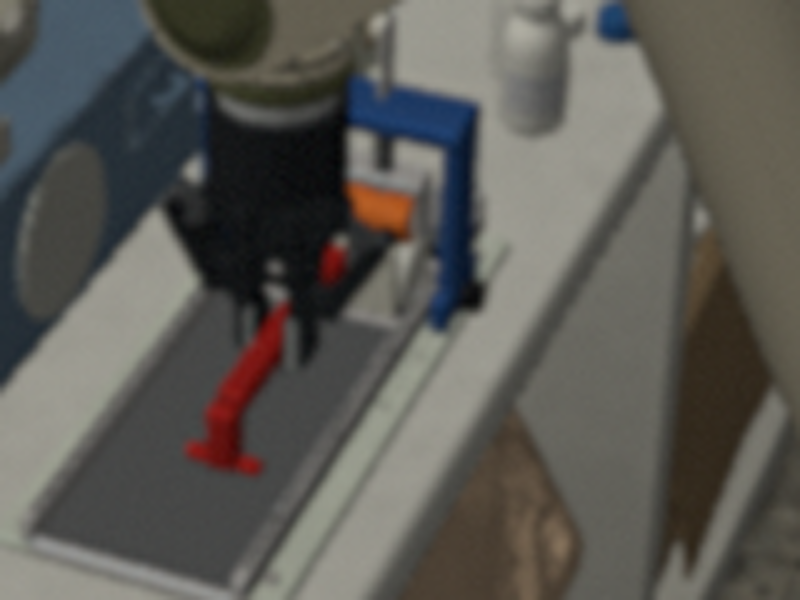

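The force went slightly negative (about -1 N), meaning the bottle dropped ahead of the blade. Then it rose to 5.3 N while the lift fell to about 3 mm, so the bottle has settled in the nest. Next I back off and check.

>>> step_arm(steps=[0,0.01,0,0,0,0,0,0,0.03,0,0,0,0,0,0,0.08,0,0,0,0,0,0,0.16,0,0,0,0,0,0,0.28,0,0,0,0,0,0,0.4,0,0,0,0,0,0,0.5,0,0,0,0,0,0,0.6,0,0,0,0,0,0,0.66,0,0,0,0,0,0,0.66,0,0,0,0,0])

```text
time_s: 15.5
position: [0.483, 0.2213, 0.059]
tool_rot: [[-0.003, 1.0, 0.0], [1.0, 0.003, 0.0], [0.0, 0.0, -1.0]]
ft_force: [-0.1, -1.2, -1.1]
grip_width: 0.0172
```

```bash
python3 lift.py 10; python3 -c "
from h import *
it,dt=imaging.get_image('top'); cv2.imwrite('pics/t10b.png',cv2.resize(it[180:330,100:400],(800,400),interpolation=cv2.INTER_CUBIC))"
```

```text
lift mm 1.7650462962962898
0.55 [[0.446, -0.109, 0.02], [0.483, -0.079, 0.044], [0.538, -0.069, 0.063]]
15.65 [0.48328881 0.21871855 0.05895957] [ 0.16819966 -0.89238483 -0.69183544]
```

View pics/s10.png

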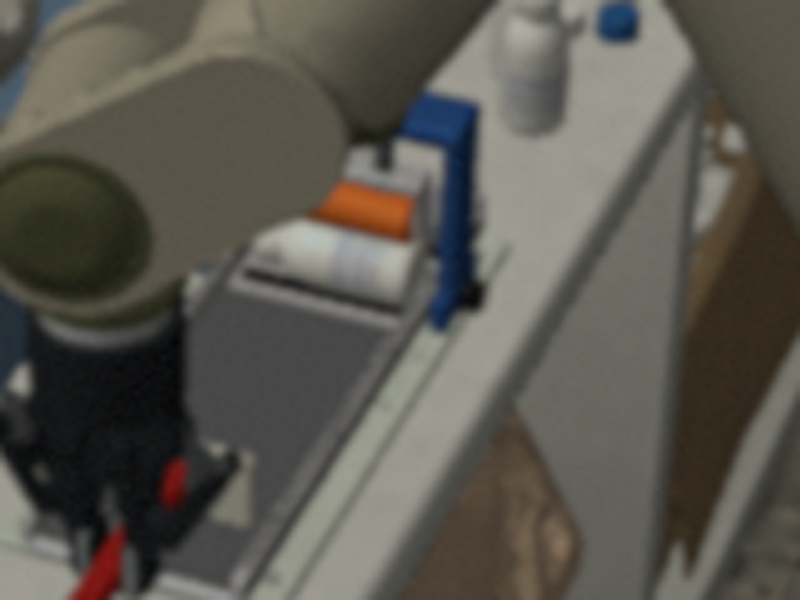

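View pics/t10.png

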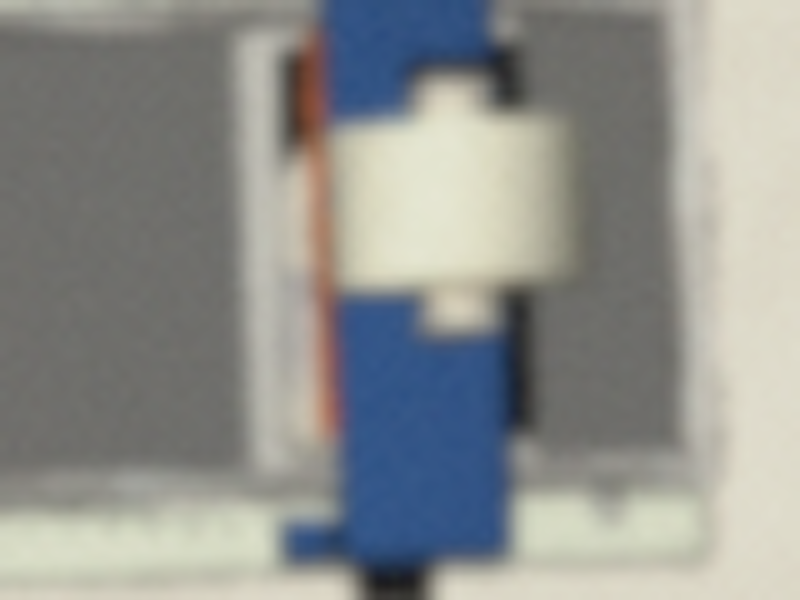

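The bottle now sits under the orange roller, past the black entry roller (stripe at (320,290) in the side crop), and looks square. Next I put the stick down.

>>> step_arm(steps=[0,0,0,-0.07,0,0,0,0,0.03,0,-0.13,0,0,0,0,0.12,0,-0.13,0,0,0,0,0.24,0,-0.13,0,0,0,0,0.36,0,-0.13,0,0,0,0,0.47,0,-0.13,0,0,0,0,0.55,0,-0.12,0,0,0,0,0.573,0,-0.06,0,0,0,0,0.573,0,0,0,0,0,0,0.573,0,0.04,0,0,0])

```text
time_s: 16.7
position: [0.4834, 0.3902, 0.0457]
tool_rot: [[0.001, 1.0, -0.001], [1.0, -0.001, -0.001], [-0.001, -0.001, -1.0]]
ft_force: [-0.7, -0.4, -0.9]
grip_width: 0.017
```

>>> step_arm(steps=[0,0,0,0.01,0,0,0,0,0,0,0.02,0,0,0,0,0,0,0.02,0,0,0])

```text
time_s: 17.0
position: [0.4838, 0.3908, 0.0414]
tool_rot: [[0.001, 1.0, 0.001], [1.0, -0.001, 0.0], [0.0, 0.001, -1.0]]
ft_force: [-0.8, -0.1, -0.4]
grip_width: 0.0164
```

>>> step_arm(steps=[0,0,0,0.005,0,0,0,0,0,0,0.01,0,0,0,0,0,0,0.01,0,0,0])

```text
time_s: 17.3
position: [0.4834, 0.391, 0.0381]
tool_rot: [[0.0, 1.0, 0.0], [1.0, -0.0, 0.0], [0.0, 0.0, -1.0]]
ft_force: [0.1, 0.0, -1.5]
grip_width: 0.0165
```

>>> step_arm(steps=[0,0,0,0.004,0,0,0,0,0,0,0.004,0,0,0])

```text
time_s: 17.5
position: [0.4835, 0.3911, 0.0374]
tool_rot: [[-0.0, 1.0, 0.001], [1.0, 0.0, 0.0], [0.0, 0.001, -1.0]]
ft_force: [-1.0, -1.4, 3.9]
grip_width: 0.0168
```

Contact with the table is felt (3.9 N). Next I open the fingers, lift off and look.

>>> step_arm(steps=[0.25,0,0,0,0,0,0,0.5,0,0,0,0,0,0,1,0,0,0,0,0,0,1,0,0,0,0,0,0,1,0,0,0,0,0,0,1,0,0,-0.05,0,0,0,1,0,0,-0.15,0,0,0,1,0,0,-0.3,0,0,0,1,0,0,-0.45,0,0,0,1,0,0,-0.55,0,0,0])

```text
time_s: 18.5
position: [0.4838, 0.3913, 0.2053]
tool_rot: [[-0.0, 1.0, 0.003], [1.0, 0.0, 0.002], [0.002, 0.003, -1.0]]
ft_force: [0.5, -0.3, -0.1]
grip_width: 0.0854
```

>>> step_arm(steps=[1,0.3,0,-0.2,0,0,0,1,0.4,0,-0.2,0,0,0,1,0.5,0,-0.2,0,0,0,1,0.5,0,-0.2,0,0,0])

```text
time_s: 18.9
position: [0.4822, 0.545, 0.2623]
tool_rot: [[-0.003, 1.0, 0.001], [1.0, 0.003, 0.002], [0.002, 0.001, -1.0]]
ft_force: [0.2, 0.1, -0.2]
grip_width: 0.0854
```

Run:
```python
from h import *
W={}
for n in ("top","side"):
    im,d=imaging.get_image(n); cv2.imwrite(f"pics/{n}F.png",im); W[n]=cloud(n,d)
    for o in ("paddle","bottle","tape_roll","next_bottle1"):
        for r in imaging.regions_of(n,o)[:2]: print(n,o,round(r["score"],2),np.nanpercentile(W[n][r["mask"]],[2,50,98],axis=0).round(3).tolist())
a=cv2.imread("pics/sideF.png"); b=cv2.imread("pics/side0.png")
x=cv2.resize(a[180:300,280:440],(800,600),interpolation=cv2.INTER_CUBIC); cv2.imwrite("pics/F1.png",x)
cv2.imwrite("pics/F2.png",cv2.resize(a[190:430,180:500],(800,600)))
def e(a):
    a=cv2.resize(a[180:300,280:440],(800,600),interpolation=cv2.INTER_CUBIC).astype(int); w=a[...,2]-a[...,0]; w[:150]=0
    out=[]
    for c in range(300,408,3):
        q=np.nonzero((w[:,c]>100)&(np.arange(600)<260))[0]; out.append((q.min(),q.max()) if len(q) else (np.nan,np.nan))
    return np.array(out)
D=(e(b)-e(a))/5/.288; print("lift top/bottom edge mm",np.nanmedian(D,0))
# template match top edge, roller yoke
g=cv2.cvtColor(b,cv2.COLOR_BGR2GRAY);
```

```text
top paddle 0.67 [[0.454, 0.296, 0.004], [0.48, 0.358, 0.042], [0.51, 0.463, 0.05]]
top bottle 0.41 [[0.446, -0.081, 0.035], [0.476, -0.077, 0.047], [0.505, -0.073, 0.054]]
top tape_roll 0.92 [[0.583, 0.214, -0.002], [0.628, 0.257, 0.042], [0.669, 0.302, 0.053]]
top next_bottle1 0.88 [[0.458, -0.392, 0.005], [0.477, -0.371, 0.073], [0.498, -0.36, 0.103]]
top next_bottle1 0.51 [[0.433, -0.341, 0.003], [0.453, -0.317, 0.074], [0.475, -0.304, 0.104]]
side paddle 0.98 [[0.452, 0.299, 0.001], [0.481, 0.363, 0.04], [0.516, 0.468, 0.049]]
side bottle 0.94 [[0.446, -0.11, 0.022], [0.485, -0.081, 0.045], [0.542, -0.071, 0.065]]
side tape_roll 0.61 [[0.584, 0.222, 0.003], [0.606, 0.258, 0.022], [0.67, 0.306, 0.053]]
lift top/bottom edge mm [2.08333333 1.38888889]
```

View pics/F1.png

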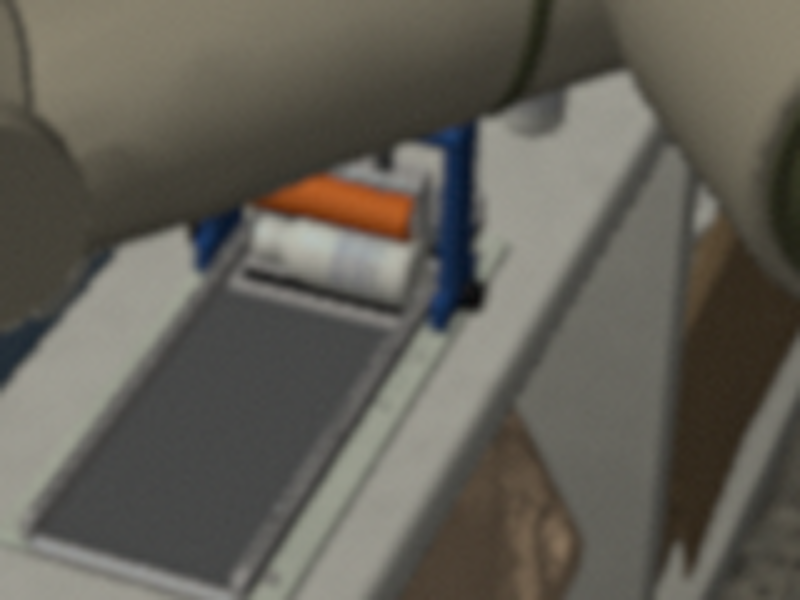

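View pics/F2.png

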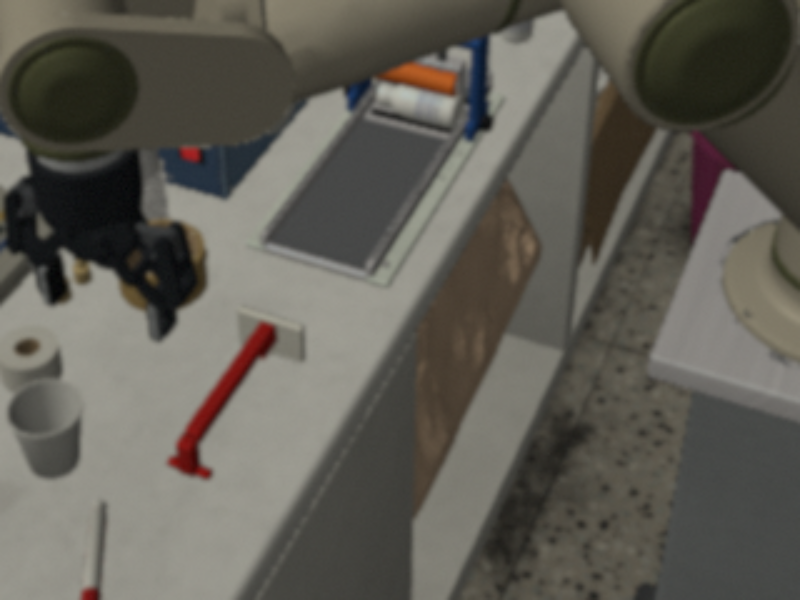

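```bash
python3 -c "
from h import *
s=env.observe(); print(s['time_s'],abs(s['qvel']).max(),s['ft_force'])
print(close_job())"
```

```text
19.4 0.4489414392262853 [-0.86202032 -0.90299926  0.04407652]
the job is handed in; nothing more can be done
None
```

The bottle is in the nest under the press roller and the push stick is standing on the worktop beside the labeller. I handed the job in at 19.4 s; no verdict is reported.

**The push:** I gripped the stick by its handle and rolled the bottle squarely along the track. The push peaked at about 4.7 N on the entry roller. It then fell to about -1 N as the bottle dropped ahead of the blade, and rose to 5.3 N against the back roller, where I stopped. The highest lift I measured was about 4.6 mm, against the 9 mm limit. The stick went down at about x = 0.48, y = 0.39, and I opened the fingers once I felt it touch the table.

**Last checks:**
- **Bottle:** it sits square between the entry and back rollers.
- **Stick:** it stands upright on blade and heel, with its blade top at about 46–50 mm, as at the start.
- **Tape roll and waiting bottles:** they have not moved, within measurement noise.
- **Arm:** it is clear of everything.

**Where the checks disagreed:** the final lift read 2.1 mm on the roller's top edge but 1.4 mm on its bottom edge. The white bottle behind the bottom edge biases that reading, so I trust the top one. Both are within the judged 1–5.5 mm.

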